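# Load a hub into a pressing fixture and seat the holed plate on its pins

## Robot

A 6-joint arm with a two-finger parallel gripper is mounted at the origin on a cart in front of the work surface, level with it; the furniture and walls round the work are solid. World frame = base frame: x ahead of the robot, y to its left, z up, the work surface at z = 0. Lengths are in m, angles in rad, forces in N, time in s.
With the tool pointing down it reaches from about 0.325 to 0.9 m from the base axis. Payload 6.1 kg.
Tool frame: the origin (TCP) lies at the very end of the fingers, on their centre line; the grasp point (between the pads) lies 19 mm behind it; z points along the fingers, y is the line along which they close (so a half turn about z gives the same grasp; the last joint's range is limited). The gripper opens to 85 mm and grips with 20 to 120 N. Pads are 22 mm wide; open, the fingers measure 114 mm over their backs; the gripper's body (76 mm by 85 mm) begins 54 mm behind the grasp point. The pads swing forward as they close: fully open they stand 13 mm farther back than shut.
Start: joints at [1.164, 0.22, 1.526, -0, 1.395, -0.126], TCP at [0.173, 0.601, 0.231] pointing down, gripper open.
Joint ranges: [-2.98, 2.98], [-0.91, 2.08], [0.09, 2.57], [-1.24, 4.39], [0.2, 2.65], [-2.68, 2.68]. Speed limits (rad/s): [2.57, 2.57, 3.01, 3.14, 3.14, 3.14].

## Interface

Orientations are given as [roll, pitch, yaw] about the fixed x, y, z axes, in that order (R = Rz(yaw) Ry(pitch) Rx(roll)).
In Python, from workcell import ctrl gives the robot as it stands.
- The arm moves only by the tool servo_tool, never from a script. Its argument "plan" is a list of rows, each an object with "gripper": the opening, from -1 (shut) to 1 (fully open); "dp": the shift along the world's x, y, z in mm, a list of three; "turn": the turn about the world's z in degrees. A call has 1 to 8 rows; each row shifts and turns the commanded pose from where the row before left it; what a row does not reach is not made up. A row lasts 1/8 s, in which the tool goes at most 62.5 mm and 10.7 degrees, less where a joint would pass 70% of its speed; a pose out of reach is approached as far as the arm can. A call with a gripper value outside its range is refused whole. The fingers move at their own pace and stop on an object; the grip force is fixed at half the most. Time passes only in rows, so rows that do not move let the fingers close. It gives the time, the measured TCP pose, the force, the opening and the grip force at its end, in the units of the state.
- ctrl.state(): the state, without advancing time (a new reading comes with each control period).
- ctrl.read_camera(name): name is "side" or "top"; returns a dict with "image" (480x640x3 uint8, red, green, blue), "vfov" (degrees; the focal length in pixels is half the picture's height over the tangent of half this angle, whatever the lens; pixels are square), "cx", "cy" (the principal point, pixels), "eye" and "rotation" of the camera in the world. Camera axes: x right, y down, z forward; pixel columns grow to the right and rows downward; lengths in m; the calibration is good to about 2 mm. A picture is of the moment at which its call begins. There is no depth.
- ctrl.finish_job(): hands the job in; it is judged then, once.
Trained networks look in a picture, given as the dict that the camera call returned (one of the last four; its "shot" number tells which), for a name from the list of things; names that differ only in an ending like _2 or _b are one class to them, and where a whole thing is asked for, a point or a joint stands for the part that bears it (a point fixed in the world has none). Each returns a list of dicts, best first, with "p" (0 to 1); they miss things now and then, are a little off and sometimes report something else, mostly with a low value. They report only what shows in the picture. A call takes as long as a camera call.
- ctrl.boxes_of(picture, query): "point" ([column, row] as shares, 0 to 1, of the picture: columns of its width, rows of its height, amid what is visible of it).
- ctrl.trace(picture, query): "mask" (480x640 bool, what is visible of it) and "point" ([column, row] as shares, 0 to 1, of the picture: columns of its width, rows of its height, amid what is visible of it).
The state is a dict: "time": time; "joint_positions": joint angles; "joint_velocities": joint speeds; "tau": joint torques, N m; "position": TCP position; "orientation": TCP orientation; "force": force on the tool from outside, world axes, zero at the start; "torque": the same for the moment, N m; "finger_gap": finger opening in m; "grip_force": force on a finger pad.
Only numpy, scipy, OpenCV 4.12 (cv2) and the standard library are available. Lean on these libraries where they do the work, as an engineer would, in place of code of your own. Each camera call takes 0.05 s, during which the arm holds its last target. There are 200 camera calls.

## Task

Lay the white USB hub the right way up in the nest of the pressing fixture, flat on its floor. Then take the yellow plate by its grip from the sloping rest and lower it, without dropping it, grip upwards, over the two locating pins until it rests flush on both end blocks, and let go. Leave the remote control, the round tin and the stubby screwdriver where they are.

Things in the scene. Friction and masses are not known exactly. Their poses are not given: they have to be found in the camera images.
- hub: White USB hub, a plain box 34 (x) x 95 (y) x 18 (z) mm, 60 g, lying loose on a thin 2 mm black bench mat at the left. Origin: centre of its underside; z up. Either way round (half turn about z) is the same for this job.
- fixture: Pressing fixture, fixed. Origin: centre of its underside, z up. Aluminium base 84 (x) x 172 (y) x 10 mm. Two grey end blocks, 64 x 24 mm at y = +-56 to 80 mm, tops at z = 34 mm. In the middle of each stands a steel locating pin, 12 mm in diameter, at x = 0, y = +-68 mm, straight to z = 50 mm, then tapering to 5 mm at z = 60 mm.
- nest (a point): Centre of the nest's floor (10 mm above the fixture's origin, same axes). The hub's long side goes along y. Black guides 20 mm high, flaring outward, leave 3 to 4 mm round the hub at the floor, 6 to 8 mm at the top. They stand at |x| = 21 to 28 with |y| = 28 to 46 mm and at the ends |y| = 50 to 58 mm; the long sides are open for fingers where |y| < 28 mm.
- pin_a (a point): Tip of the fixture's pin at y = +68 mm.
- pin_b (a point): Tip of the fixture's pin at y = -68 mm.
- press_plate: Yellow plate 76 (x) x 164 (y) x 10 mm, 0.3 kg; through holes of 15 mm diameter at x = 0, y = +-68 mm. Origin: centre of its underside; z out of its upper face. Black flat-sided grip bar on top, 16 (x) x 64 (y) mm, from z = 22 to 50 mm, on two small feet. Starts on the sloping rest, tilted 35 degrees. Seated, its origin is 34 mm above the fixture's; either way round fits.
- plate_rest: Blue sloping rest, fixed, 90 (x) x 96 (y) mm, 68 mm high at the back. Origin: centre of its underside. Its face falls 35 degrees towards its own -x side (towards the fixture), where a ledge 8 mm high holds the plate's lower long edge. The plate lies with its origin near x = 0, y = 0, z = 44 mm, its y along the rest's y.
- remote: Black remote control 165 x 46 x 20 mm, a loose bystander near the front edge. Origin: centre of its underside.
- tin: Round cream and red tin, 54 mm across, 23 mm high, a loose bystander on the white board (18 mm high) behind the fixture. Origin: centre of its underside.
- screwdriver_stub: Stubby orange screwdriver 110 mm long, 24 mm thick, a loose bystander on the same white board. Origin: centre of its underside.

How it is judged:
On the way:
1. the hub lies flat in the nest, let go (horizontal distance between hub and fixture below 0.007 m and z of hub in the frame of fixture between 0.007 and 0.0135 m and angle between the y axis of hub and the y axis of fixture, either way round below 0.15 rad and angle between hub's own z axis and vertical below 0.06 rad and contact force between the fingers and hub below 0.3 N), for 0.2 s.
At the end, for the whole second after the job is handed in: Hub right way up, flat on the nest floor, centre within 7 mm and 8 degrees of the nest; plate on both pins, grip up, centre within 5 mm and turned within 3.4 degrees of the fixture, level within 1.7 degrees, underside within 2.5 mm of the block tops, at rest (horizontal distance between hub and fixture below 0.007 m and z of hub in the frame of fixture between 0.007 and 0.0135 m and angle between the y axis of hub and the y axis of fixture, either way round below 0.15 rad and angle between hub's own z axis and vertical below 0.06 rad and horizontal distance between press_plate and fixture below 0.005 m and z of press_plate in the frame of fixture between 0.031 and 0.0365 m and angle between press_plate's own z axis and vertical below 0.03 rad and angle between the y axis of press_plate and the y axis of fixture, either way round below 0.06 rad and linear speed of press_plate below 0.02 m/s); the robot touches nothing.
It fails at once if the plate falls onto the fixture (faster than 0.35 m/s within 80 mm of its seat) (distance between press_plate and fixture below 0.114 m and linear speed of press_plate above 0.35 m/s).
It fails at once if the remote control is shifted by more than 40 mm (distance of remote from where it was at the start of the episode above 0.04 m).
It fails at once if the round tin is shifted by more than 40 mm (distance of tin from where it was at the start of the episode above 0.04 m).
It fails at once if the stubby screwdriver is shifted by more than 40 mm (distance of screwdriver_stub from where it was at the start of the episode above 0.04 m).
It also fails if it takes over 56 s, if anything falls off the work surface, if the arm or the gripper's body presses on something with over 40 N, if the wrist force passes 120 N, or if a joint passes its speed limit or range.

## Working session

There is one attempt and no reset: what is moved stays moved. The work goes in short steps, Python scripts to look and compute and a tool call to move; the robot and the scene stay as the last step left them, time stands still between calls to the robot, and variables do not carry over. Pictures are saved under pics/ and viewed, at most 10 in all, crops included, and the job is handed in when it is done.

Besides the shell and the picture viewer there is one more tool, called after ">>>" as name([rows], argument=value, ...), one row to a line, values as JSON. servo_tool: Moves the arm, as the interface text tells. Its arguments: {"type":"object","properties":{"plan":{"type":"array"}},"required":["plan"]}

```bash
mkdir -p pics; ls; cat > h.py <<'E'
import numpy as np, cv2
from workcell import ctrl
def f(p): return 240/np.tan(np.radians(p["vfov"])/2)
def ray(p,u,v):
    d=np.array([(u-p["cx"])/f(p),(v-p["cy"])/f(p),1.]); return np.array(p["eye"]),np.array(p["rotation"])@d
def onz(p,u,v,z):
    e,d=ray(p,u,v); return e+d*(z-e[2])/d[2]
def proj(p,X):
    c=(np.atleast_2d(X)-np.array(p["eye"]))@np.array(p["rotation"]); return np.c_[c[:,0]/c[:,2]*f(p)+p["cx"],c[:,1]/c[:,2]*f(p)+p["cy"]]
def save(p,n): cv2.imwrite("pics/"+n,p["image"][:,:,::-1])
E
python3 - <<'E'
from h import *
for n in("top","side"):
    p=ctrl.read_camera(n); save(p,n+"0.png"); print(n,p["vfov"],p["cx"],p["cy"],p["eye"],np.round(p["rotation"],3).tolist(), p.keys())
    for q in("hub","fixture","press_plate","plate_rest","pin_a","remote","tin","screwdriver_stub"):
        for r in ctrl.trace(p,q)[:3]:
            m=r["mask"].astype(np.uint8); b=cv2.minAreaRect(cv2.findNonZero(m)) if m.any() else None
            print(q,round(r["p"],2),np.round(np.array(r["point"])*[640,480],1),b)
print(ctrl.state())
E
```

```text
pics
top 49.689025048368286 330.46736839869044 233.21687827670783 [0.31884571 0.0026404  1.09681604] [-2.992, 0.006, -1.594] dict_keys(['image', 'vfov', 'cx', 'cy', 'eye', 'rotation', 'shot'])
hub 0.88 [204.3 249.3] ((203.32118225097656, 249.61953735351562), (44.77534484863281, 15.821837425231934), 24.227745056152344)
hub 0.53 [260.3 208.5] ((254.67977905273438, 200.8876495361328), (51.62189865112305, 12.719974517822266), 57.9946174621582)
fixture 0.74 [339.1 235.7] ((338.7691955566406, 236.84613037109375), (39.93841552734375, 80.43153381347656), 33.690067291259766)
press_plate 0.76 [437.5 234.5] ((436.7642822265625, 236.59872436523438), (36.2331428527832, 82.0433349609375), 28.610462188720703)
plate_rest 0.54 [418.5 233.1] ((435.2932434082031, 238.89056396484375), (43.461570739746094, 43.40958786010742), 27.89727020263672)
pin_a 0.78 [339.9 233.9] ((339.23077392578125, 236.1538543701172), (39.93841552734375, 80.43153381347656), 33.690067291259766)
remote 0.71 [287.8 288.2] ((288.05401611328125, 292.2082214355469), (78.4867172241211, 22.917312622070312), 30.465543746948242)
remote 0.
[... 1608 characters left out ...]
9, 'joint_positions': array([ 1.16392565e+00,  2.20387121e-01,  1.52648169e+00, -2.51572090e-05,
        1.39467193e+00, -1.26071395e-01]), 'joint_velocities': array([-1.63904604e-05,  2.52716981e-03, -3.83078838e-04,  1.31810403e-03,
        1.75138580e-03, -1.76613180e-03]), 'tau': array([-1.15168918e-04, -4.96839881e+01, -3.89736378e+01, -1.84908454e-04,
        4.76744699e-04, -2.87545458e-05]), 'position': array([0.17320107, 0.60053281, 0.23131733]), 'orientation': array([3.14154427e+00, 3.10990671e-05, 2.86079778e+00]), 'force': array([ 0.40041154,  0.50461672, -1.41441418]), 'torque': array([-0.00215926,  0.00175247, -0.0692775 ]), 'grip_force': 0.0, 'finger_gap': 0.08544656922125543}
```

```bash
sed -i 's/^def f/from scipy.spatial.transform import Rotation as Ro\ndef Rm(p): return Ro.from_euler("xyz",p["rotation"]).as_matrix()\ndef f/; s/np.array(p\["rotation"\])/Rm(p)/g' h.py
python3 - <<'E'
import cv2
a=cv2.imread('pics/top0.png');b=cv2.imread('pics/side0.png')
cv2.imwrite('pics/t1.png',cv2.resize(a[130:350,170:480],None,fx=2.5,fy=2.5,interpolation=cv2.INTER_CUBIC))
E
```

```text
(no output)
```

View pics/t1.png

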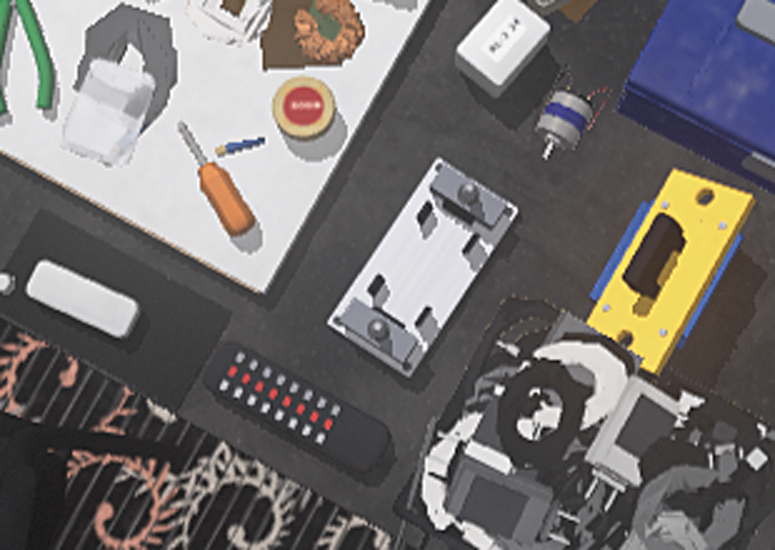

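View pics/side0.png

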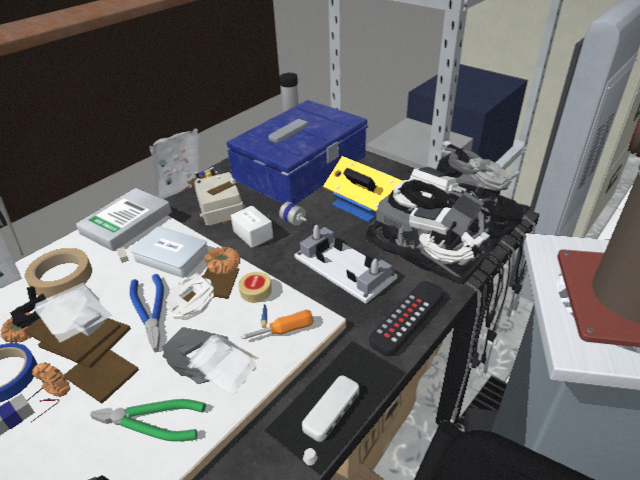

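The top view crop (2.5×, offset 170,130) shows the hub around full-frame pixel (203,249), the fixture at (339,237) and the plate with its grip at (436,236). The remote is at (288,292), the tin at (291,174) and the screwdriver at (259,208). The side view agrees with these positions, with cables near the plate's front end. Next I'll fit the models to the masks.

```bash
cat > fit.py <<'E'
from h import *
from scipy.optimize import minimize
def box(x,y,z): return np.array([[a,b,c] for a in x for b in y for c in z],float)/1000
def T(P,x,y,z,yaw,tilt=0): return P@Ro.from_euler("yz",[tilt,yaw]).as_matrix().T+[x,y,z]
HUB=[box((-17,17),(-47.5,47.5),(0,18))]
FIX=[box((-42,42),(-86,86),(0,10))]+[box((-32,32),(s*56,s*80),(10,34)) for s in(1,-1)]+[box((-4,4),(s*68-4,s*68+4),(34,58)) for s in(1,-1)]
PL=[box((-38,38),(-82,82),(0,10)),box((-8,8),(-32,32),(22,50))]
def sil(p,parts,S=4):
    m=np.zeros((480*S,640*S),np.uint8)
    for P in parts:
        q=cv2.convexHull(((proj(p,P)+.5)*S).astype(np.float32)).astype(np.int32); cv2.fillConvexPoly(m,q,1)
    return cv2.resize(m.astype(np.float32),(640,480),interpolation=cv2.INTER_AREA)
def fit(views,model,z,x0,tilt=0):
    def c(v):
        t=0
        for p,m in views:
            s=sil(p,[T(P,v[0],v[1],z,v[2],tilt) for P in model]); t+=1-np.minimum(s,m).sum()/np.maximum(s,m).sum()
        return t
    r=None
    for k in range(2):
        x0=np.array(x0 if r is None else r.x); sx=np.vstack([x0]+[x0+d for d in np.diag([.015,.015,.12])])
        r=minimize(c,x0,method="Nelder-Mead",options=dict(initial_simplex=sx,xatol=1e-4,fatol=1e-4,maxiter=150))
    return r
E
python3 - <<'E'
from fit import *
P={n:ctrl.read_camera(n) for n in("top","side")}
M={(n,q):ctrl.trace(P[n],q)[0]["mask"].astype(np.float32) for n in P for q in("hub","fixture","press_plate")}
def g(q,z):
    m=M["top",q]; b=cv2.minAreaRect(cv2.findNonZero(m.astype(np.uint8))); pts=cv2.boxPoints(b)
    W=[onz(P["top"],*u,z)[:2] for u in pts]; e=[W[1]-W[0],W[2]-W[1]]; l=max(e,key=np.linalg.norm); c=np.mean(W,0); yaw=np.arctan2(l[1],l[0])-np.pi/2
    return [c[0],c[1],(yaw+np.pi/2)%np.pi-np.pi/2]
for q,md,z,t in(("hub",HUB,.002,0),("fixture",FIX,0,0),("press_plate",PL,.044,0)):
    x0=g(q,z+.01); print(q,"init",np.round(x0,3))
    for vs in(("top",),("side",),("top","side")):
      for t in ((0,) if q!="press_plate" else (np.radians(-35),np.radians(35))):
        r=fit([(P[n],M[n,q]) for n in vs],md,z,x0,t); print(q,vs,round(t,2),np.round(r.x,4),round(r.fun,3))
p=P["top"]
for q,z in(("tin",.041),("screwdriver_stub",.03),("remote",.02)):
    print(q,onz(p,*(np.array(ctrl.trace(p,q)[0]["point"])*[640,480]),z))
E
```

```text
hub init [ 0.455  0.275 -0.426]
hub ('top',) 0 [ 0.4551  0.275  -0.4575] 0.078
hub ('side',) 0 [ 0.4565  0.2745 -0.4518] 0.084
hub ('top', 'side') 0 [ 0.4554  0.2748 -0.4619] 0.177
fixture init [ 0.476 -0.013  0.979]
fixture ('top',) 0 [ 0.4767 -0.0123  0.9659] 0.025
fixture ('side',) 0 [ 0.4789 -0.0133  0.965 ] 0.03
fixture ('top', 'side') 0 [ 0.4777 -0.0129  0.9663] 0.068
press_plate init [ 0.466 -0.213  1.006]
press_plate ('top',) -0.61 [ 0.4713 -0.2108  1.0266] 0.139
press_plate ('top',) 0.61 [ 0.4621 -0.213   1.013 ] 0.086
press_plate ('side',) -0.61 [ 0.4814 -0.2189  0.2855] 0.437
press_plate ('side',) 0.61 [ 0.4803 -0.2237  0.9778] 0.186
press_plate ('top', 'side') -0.61 [ 0.4706 -0.2112  0.9729] 0.828
press_plate ('top', 'side') 0.61 [ 0.4646 -0.2144  1.0052] 0.3
tin [0.61314642 0.08751407 0.041     ]
screwdriver_stub [0.54044532 0.15571186 0.03      ]
remote [0.36142335 0.10245607 0.02      ]
```

>>> servo_tool([
  {"gripper": 1,"dp": [33,-38,-10],"turn": -10},
  {"gripper": 1,"dp": [33,-38,-10],"turn": -10},
  {"gripper": 1,"dp": [33,-38,-10],"turn": -10},
  {"gripper": 1,"dp": [33,-38,-10],"turn": -10},
  {"gripper": 1,"dp": [33,-38,-10],"turn": -10},
  {"gripper": 1,"dp": [33,-38,-10],"turn": -10},
  {"gripper": 1,"dp": [33,-38,-10],"turn": -10},
  {"gripper": 1,"dp": [33,-38,-10],"turn": -10},
])

```text
time: 2.45
position: [0.4383, 0.2953, 0.1513]
orientation: [3.141, -0.001, 1.459]
force: [0.6, -0.1, 0.1]
finger_gap: 0.0853
grip_force: 0.0
```

>>> servo_tool([
  {"gripper": 1,"dp": [9,-11,-10],"turn": -10},
  {"gripper": 1,"dp": [9,-10.5,-10],"turn": -10},
  {"gripper": 1,"dp": [0,0,-25],"turn": 0},
  {"gripper": 1,"dp": [0,0,-35],"turn": 0},
  {"gripper": 1,"dp": [0,0,0],"turn": 0},
])

```text
time: 3.08
position: [0.4528, 0.2739, 0.0686]
orientation: [-3.137, 0.005, 1.115]
force: [0.1, -0.7, 1.3]
finger_gap: 0.0853
grip_force: 0.0
```

```bash
python3 - <<'E'
from fit import *
s=ctrl.state(); print(s["position"],np.degrees(s["orientation"]))
p=ctrl.read_camera("side"); im=p["image"].copy(); a=im[300:470,220:420]
cv2.imwrite('pics/s2.png',cv2.resize(a,None,fx=3.5,fy=3.5)[:,:,::-1])
E
```

```text
[0.45276601 0.27388359 0.06863391] [-179.76218754    0.26996626   63.90202727]
```

View pics/s2.png

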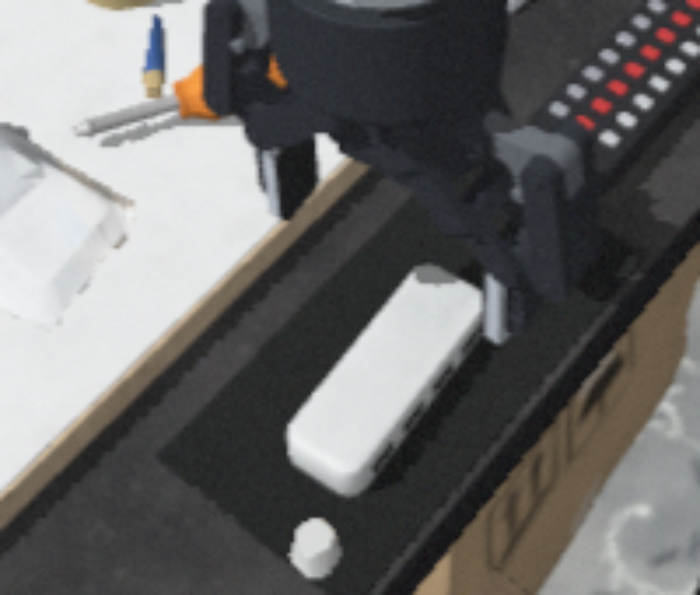

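The side crop shows the open fingers straddling the hub across its short axis, clear of the board and the remote.

>>> servo_tool([
  {"gripper": 0.3,"dp": [2,1,0],"turn": 0},
  {"gripper": 0.3,"dp": [0,0,0],"turn": 0},
  {"gripper": 0.3,"dp": [0,0,-25],"turn": 0},
  {"gripper": 0.3,"dp": [0,0,-20],"turn": 0},
  {"gripper": 0.3,"dp": [0,0,0],"turn": 0},
])

```text
time: 3.75
position: [0.4563, 0.2757, 0.0256]
orientation: [-3.14, 0.002, 1.116]
force: [0.3, -1.1, -0.3]
finger_gap: 0.0555
grip_force: 0.0
```

>>> servo_tool([
  {"gripper": 0.3,"dp": [-1,-1,-14],"turn": 0},
  {"gripper": 0.3,"dp": [0,0,-5],"turn": 0},
  {"gripper": 0.3,"dp": [0,0,0],"turn": 0},
  {"gripper": -1,"dp": [0,0,0],"turn": 0},
  {"gripper": -1,"dp": [0,0,0],"turn": 0},
  {"gripper": -1,"dp": [0,0,0],"turn": 0},
  {"gripper": -1,"dp": [0,0,0],"turn": 0},
  {"gripper": -1,"dp": [0,0,0],"turn": 0},
])

```text
time: 4.75
position: [0.4569, 0.2753, 0.008]
orientation: [3.141, -0.001, 1.116]
force: [-0.5, -1.0, 5.7]
finger_gap: 0.0325
grip_force: 60.5
```

>>> servo_tool([
  {"gripper": -1,"dp": [0,0,20],"turn": 0},
  {"gripper": -1,"dp": [0,0,40],"turn": 0},
  {"gripper": -1,"dp": [0,0,40],"turn": 0},
  {"gripper": -1,"dp": [3,-40,0],"turn": 10},
  {"gripper": -1,"dp": [3,-40,0],"turn": 10},
  {"gripper": -1,"dp": [3,-40,0],"turn": 10},
  {"gripper": -1,"dp": [3,-40,0],"turn": 10},
  {"gripper": -1,"dp": [3,-40,0],"turn": 10},
])

```text
time: 5.75
position: [0.4707, 0.0738, 0.1069]
orientation: [-3.141, -0.0, 1.994]
force: [0.2, 0.6, -1.7]
finger_gap: 0.032
grip_force: 59.8
```

>>> servo_tool([
  {"gripper": -1,"dp": [2,-30,0],"turn": 10},
  {"gripper": -1,"dp": [2,-29,0],"turn": 10},
  {"gripper": -1,"dp": [2,-29,0],"turn": 10},
  {"gripper": -1,"dp": [0,0,-15],"turn": 1.5},
  {"gripper": -1,"dp": [0,0,-15],"turn": 0},
  {"gripper": -1,"dp": [0,0,0],"turn": 0},
  {"gripper": -1,"dp": [0,0,0],"turn": 0},
])

```text
time: 6.62
position: [0.477, -0.0122, 0.077]
orientation: [-3.141, -0.001, 2.538]
force: [-0.2, -0.2, -0.9]
finger_gap: 0.0326
grip_force: 59.9
```

```bash
python3 - <<'E'
from fit import *
s=ctrl.state(); print(s["position"],np.degrees(s["orientation"]))
for n in("side","top"):
    p=ctrl.read_camera(n)
    r=ctrl.trace(p,"hub"); print([ (round(a["p"],2),np.round(np.array(a["point"])*[640,480])) for a in r[:2]])
    if n=="side":
        m=r[0]["mask"].astype(np.float32)
        for z in(.074,): print(fit([(p,m)],HUB,z,[.4777,-.0129,.966]))
        im=cv2.resize(p["image"][190:310,270:430],None,fx=4,fy=4)
        cv2.imwrite('pics/s3.png',im[:,:,::-1])
E
```

```text
[ 0.47695507 -0.01219457  0.07697587] [-1.79986964e+02 -4.63786467e-02  1.45430306e+02]
[(0.86, array([350., 239.])), (0.54, array([344., 265.]))]
       message: Optimization terminated successfully.
       success: True
        status: 0
           fun: 0.4526885151863098
             x: [ 4.773e-01 -8.835e-03  9.276e-01]
           nit: 29
          nfev: 75
 final_simplex: (array([[ 4.773e-01, -8.835e-03,  9.276e-01],
                       [ 4.773e-01, -8.828e-03,  9.275e-01],
                       [ 4.773e-01, -8.834e-03,  9.276e-01],
                       [ 4.773e-01, -8.836e-03,  9.276e-01]]), array([ 4.527e-01,  4.527e-01,  4.527e-01,  4.527e-01]))
[(0.82, array([335., 244.]))]
```

View pics/s3.png

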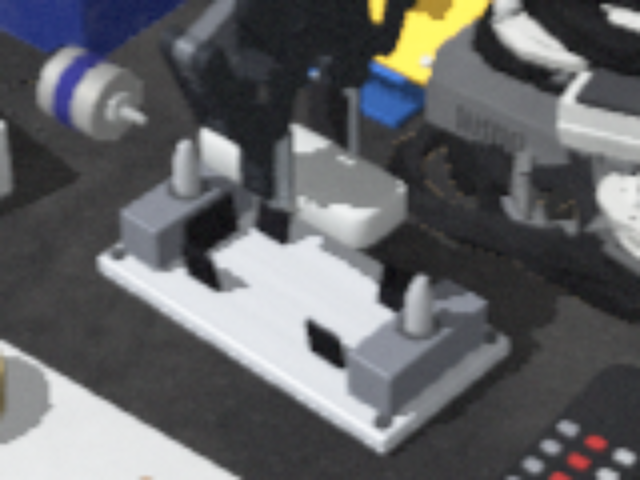

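The side crop shows the hub held level, its long side along the fixture and centred between the pins and guides. I'm lowering it.

>>> servo_tool([
  {"gripper": -1,"dp": [0,0,-15],"turn": 0},
  {"gripper": -1,"dp": [0,0,-15],"turn": 0},
  {"gripper": -1,"dp": [0,0,-10],"turn": 0},
  {"gripper": -1,"dp": [0,0,-10],"turn": 0},
  {"gripper": -1,"dp": [0,0,-7],"turn": 0},
  {"gripper": -1,"dp": [0,0,-2],"turn": 0},
  {"gripper": -1,"dp": [0,0,0],"turn": 0},
  {"gripper": -1,"dp": [0,0,0],"turn": 0},
])

```text
time: 7.82
position: [0.4776, -0.0131, 0.0187]
orientation: [3.141, 0.001, 2.538]
force: [0.3, -0.4, -0.4]
finger_gap: 0.0324
grip_force: 59.9
```

>>> servo_tool([
  {"gripper": -1,"dp": [0,0,-2],"turn": 0},
  {"gripper": -1,"dp": [0,0,0],"turn": 0},
  {"gripper": 0.2,"dp": [0,0,0],"turn": 0},
  {"gripper": 0.2,"dp": [0,0,0],"turn": 0},
  {"gripper": 0.2,"dp": [0,0,0],"turn": 0},
  {"gripper": 0.2,"dp": [0,0,0],"turn": 0},
  {"gripper": 0.2,"dp": [0,0,30],"turn": 0},
  {"gripper": 0.2,"dp": [0,0,60],"turn": 0},
])

```text
time: 8.82
position: [0.4746, -0.0126, 0.1047]
orientation: [-3.139, -0.006, 2.538]
force: [0.3, -0.4, -0.0]
finger_gap: 0.0511
grip_force: 0.0
```

>>> servo_tool([
  {"gripper": 1,"dp": [-1,-20,10],"turn": -10},
  {"gripper": 1,"dp": [-1,-20,10],"turn": -10},
  {"gripper": 1,"dp": [-1,-20,10],"turn": -10},
  {"gripper": 1,"dp": [-1,-20,10],"turn": -10},
  {"gripper": 1,"dp": [-1,-20,10],"turn": -10},
  {"gripper": 1,"dp": [-1,-20,10],"turn": -10},
  {"gripper": 1,"dp": [-1,-20,0],"turn": -10},
  {"gripper": 1,"dp": [0,-20,0],"turn": -10},
])

```text
time: 9.82
position: [0.4701, -0.1737, 0.1665]
orientation: [3.141, 0.0, 1.136]
force: [0.6, 0.1, 0.6]
finger_gap: 0.0853
grip_force: 0.0
```

```bash
python3 - <<'E'
from fit import *
s=ctrl.state(); print(s["position"],np.degrees(s["orientation"]))
V=[]
for n in("side","top"):
    p=ctrl.read_camera(n)
    r=ctrl.trace(p,"hub"); m=r[0]["mask"].astype(np.float32); print(n,round(r[0]["p"],2),np.array(r[0]["point"])*[640,480],m.sum())
    x=fit([(p,m)],HUB,.010,[.4777,-.0129,.966]); print(np.round(x.x,4),x.fun)
    V.append(cv2.resize(p["image"][200:310,280:410] if n=="side" else p["image"][180:290,280:480],None,fx=3,fy=3))
W=max(v.shape[1] for v in V); im=np.vstack([np.pad(v,((0,0),(0,W-v.shape[1]),(0,0))) for v in V])[:600]
cv2.imwrite('pics/c4.png',im[:,:,::-1])
E
```

```text
[ 0.47014828 -0.17366351  0.1664782 ] [1.79980276e+02 7.08685080e-04 6.50791276e+01]
side 0.66 [342.08  259.584] 877.0
[ 0.4817 -0.0157  0.9416] 0.2004227638244629
top 0.61 [340.224 235.008] 771.0
[ 0.4747 -0.0131  0.9707] 0.05546426773071289
```

View pics/c4.png

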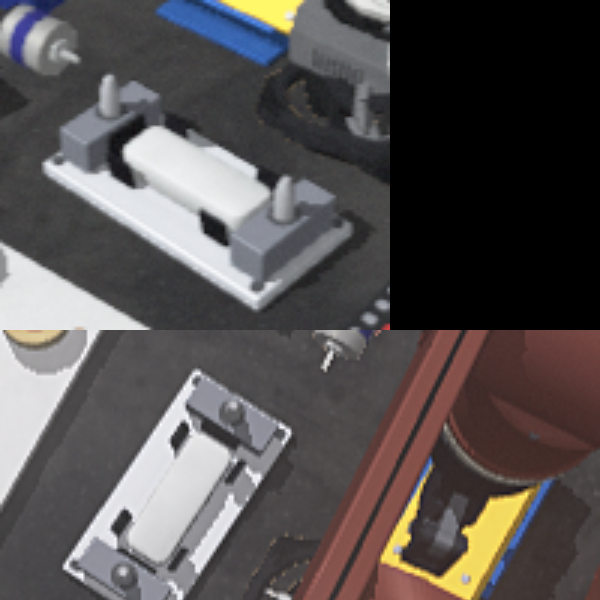

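The hub lies flat in the nest: the side panel shows it between all the guides, and the top fit is about 2 mm from the fixture's fit. Next I'll check the grip-bar estimate against the earlier pictures.

```bash
python3 - <<'E'
from fit import *
V=[]
for n,(r0,r1,c0,c1) in(("top",(185,285,385,485)),("side",(150,225,310,410))):
    p=ctrl.read_camera(n); im=cv2.imread(f"pics/{n}0.png")
    a=cv2.resize(im[r0:r1,c0:c1],None,fx=6,fy=6,interpolation=cv2.INTER_CUBIC)[:,:399*1]if 0 else cv2.resize(im[r0:r1,c0:c1],None,fx=4,fy=4,interpolation=cv2.INTER_CUBIC)
    for P in PL:
        P=T(P,.4621,-.213,.044,1.013,np.radians(35))
        q=(proj(p,P)-[c0,r0]+.5)*4
        for i in range(8):
            for j in(1,2,4):
                if not i&j: cv2.line(a,*[tuple(int(t) for t in q[k]) for k in(i,i|j)],(255,0,255),1)
    V.append(np.pad(a,((0,400-a.shape[0]),(0,0),(0,0))))
cv2.imwrite('pics/o5.png',np.hstack(V))
E
```

```text
(no output)
```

View pics/o5.png

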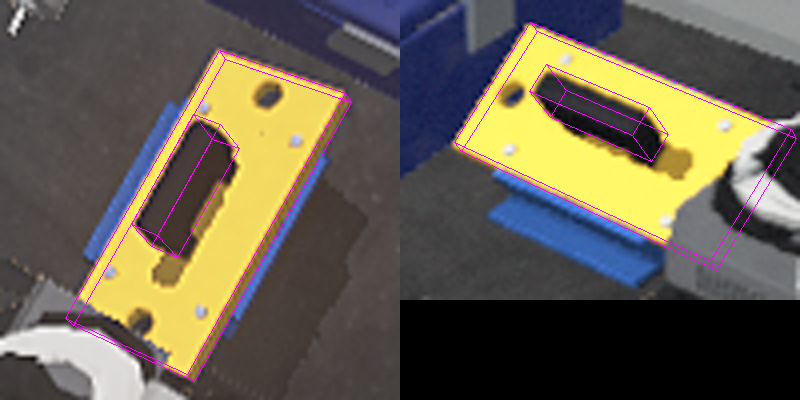

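The overlay matches in both views, so the bar centre is at about (0.473, -0.195, 0.073). The tool can only point straight down, so I'll grip the bar by its two end faces. These stand vertical whatever the tilt.

>>> servo_tool([
  {"gripper": 1,"dp": [2,-12,0],"turn": -7},
  {"gripper": 1,"dp": [1,-10,-15],"turn": 0},
  {"gripper": 1,"dp": [0,0,-25],"turn": 0},
  {"gripper": 1,"dp": [0,0,-25],"turn": 0},
  {"gripper": 1,"dp": [0,0,0],"turn": 0},
  {"gripper": 1,"dp": [0,0,0],"turn": 0},
])

```text
time: 10.88
position: [0.4734, -0.195, 0.1016]
orientation: [3.141, -0.0, 1.021]
force: [0.2, 0.1, 0.3]
finger_gap: 0.0853
grip_force: 0.0
```

```bash
python3 - <<'E'
from fit import *
s=ctrl.state(); print(s["position"],np.degrees(s["orientation"]))
V=[]
for n,(r0,r1,c0,c1) in(("top",(185,285,385,485)),("side",(130,225,310,410))):
    p=ctrl.read_camera(n); im=p["image"][:,:,::-1]
    a=cv2.resize(im[r0:r1,c0:c1],None,fx=4,fy=4,interpolation=cv2.INTER_CUBIC)
    V.append(np.pad(a,((0,400-a.shape[0]),(0,0),(0,0))))
cv2.imwrite('pics/g6.png',np.hstack(V))
E
```

```text
[ 0.47340565 -0.1949639   0.10156072] [ 1.79994684e+02 -1.86365363e-03  5.85087578e+01]
```

View pics/g6.png

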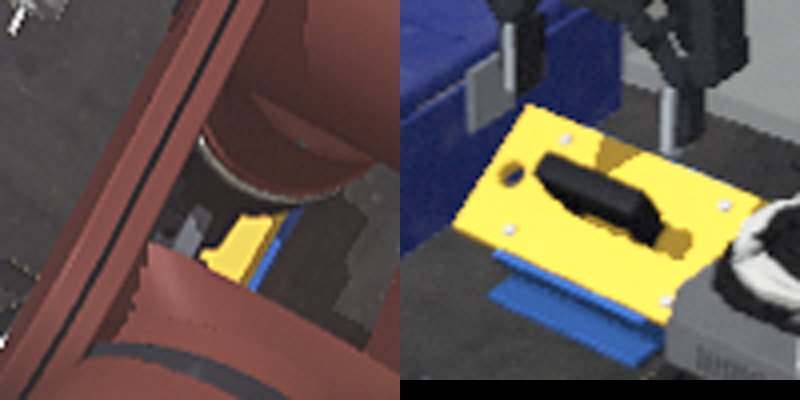

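The fingers straddle the bar lengthwise with the gripper clear of the pile. I'm descending and closing.

>>> servo_tool([
  {"gripper": 1,"dp": [0,0,-15],"turn": -0.5},
  {"gripper": 1,"dp": [0,0,-15],"turn": 0},
  {"gripper": 1,"dp": [0,0,-12],"turn": 0},
  {"gripper": 1,"dp": [0,0,0],"turn": 0},
  {"gripper": -1,"dp": [0,0,0],"turn": 0},
  {"gripper": -1,"dp": [0,0,0],"turn": 0},
  {"gripper": -1,"dp": [0,0,0],"turn": 0},
  {"gripper": -1,"dp": [0,0,0],"turn": 0},
])

```text
time: 11.98
position: [0.4739, -0.1954, 0.0601]
orientation: [3.14, -0.0, 1.011]
force: [1.4, -0.8, 3.5]
finger_gap: 0.0624
grip_force: 67.5
```

>>> servo_tool([
  {"gripper": -1,"dp": [0,0,5],"turn": 0},
  {"gripper": -1,"dp": [0,0,10],"turn": 0},
  {"gripper": -1,"dp": [0,0,20],"turn": 0},
  {"gripper": -1,"dp": [0,0,25],"turn": 0},
  {"gripper": -1,"dp": [0,0,25],"turn": 0},
  {"gripper": -1,"dp": [0,0,20],"turn": 0},
  {"gripper": -1,"dp": [0,0,0],"turn": 0},
])

```text
time: 12.85
position: [0.4736, -0.1952, 0.1658]
orientation: [3.14, -0.0, 1.011]
force: [0.2, -0.3, -3.1]
finger_gap: 0.0627
grip_force: 68.9
```

```bash
cat > tilt.py <<'E'
from fit import *
import sys
s=ctrl.state(); t=s["position"]; print(t,np.degrees(s["orientation"][2]),s["finger_gap"],s["force"])
p=ctrl.read_camera("side"); m=ctrl.trace(p,"press_plate")[0]["mask"].astype(np.float32)
hsv=cv2.cvtColor(p["image"],cv2.COLOR_RGB2HSV); ym=cv2.inRange(hsv,(20,110,80),(35,255,255)).astype(np.float32)
ym[:, :]*=cv2.dilate(m,np.ones((25,25)))
print("areas",m.sum(),ym.sum())
yaw=s["orientation"][2]
b=t+[0,0,float(sys.argv[1]) if len(sys.argv)>1 else .014]   # bar centre
def c(v):
    R=Ro.from_euler("yz",[v[0],yaw]).as_matrix(); o=b-R@[0,0,.036]+R@[v[1],v[2],0]
    s=sil(p,[PL[0]@R.T+o]); return 1-(s*ym).sum()/ym.sum() + .4*(s*(1-ym)).sum()/ym.sum()
best=min((minimize(c,[a,0,0],method="Nelder-Mead",options=dict(initial_simplex=[[a,0,0],[a+.1,0,0],[a,.006,0],[a,0,.006]],maxiter=120)) for a in(.0,.3,.6)),key=lambda r:r.fun)
print("tilt deg",np.degrees(best.x[0]),"shift",best.x[1:]*1000,best.fun)
if len(sys.argv)>2:
    u=proj(p,b)[0].astype(int); r0,c0=max(u[1]-60,0),max(u[0]-80,0)
    cv2.imwrite("pics/"+sys.argv[2],cv2.resize(p["image"][r0:r0+130,c0:c0+160],None,fx=4,fy=4)[:,:,::-1])
E
python3 tilt.py .014 l7.png
```

```text
[ 0.47363581 -0.19517131  0.16578886] 57.91545256193603 0.06271586069904156 [ 0.22595498 -0.31171349 -3.08876699]
areas 2713.0 587520.0
tilt deg 37.06706800625724 shift [2.44290504 0.50930113] -0.39479491114616394
```

View pics/l7.png

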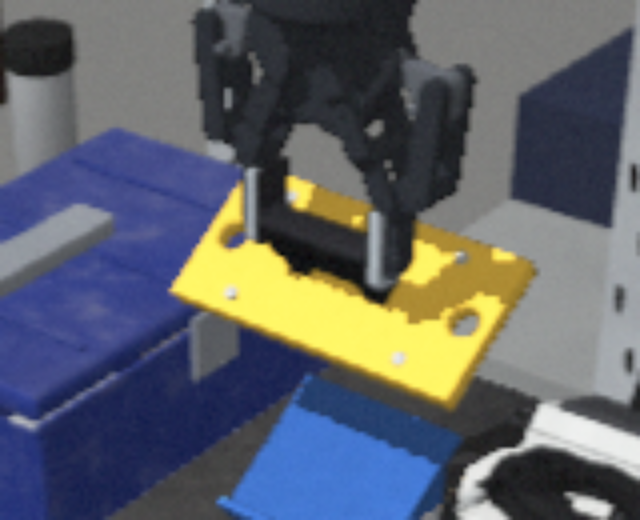

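The plate is held by the bar ends and is still tilted about 35° with its lower edge towards the fixture. I'll level it by pressing that edge on the far end block, clear of the pin, so it turns between the pads.

>>> servo_tool([
  {"gripper": -1,"dp": [4,25,0],"turn": -1.3},
  {"gripper": -1,"dp": [4,25,0],"turn": -1.3},
  {"gripper": -1,"dp": [4,26,0],"turn": 0},
  {"gripper": -1,"dp": [4,26,-10],"turn": 0},
  {"gripper": -1,"dp": [4,25,-20],"turn": 0},
  {"gripper": -1,"dp": [0,0,-25],"turn": 0},
  {"gripper": -1,"dp": [0,0,-25],"turn": 0},
  {"gripper": -1,"dp": [0,0,0],"turn": 0},
])

```text
time: 13.95
position: [0.4899, -0.0669, 0.0808]
orientation: [-3.134, 0.002, 0.966]
force: [-1.1, 0.1, -3.0]
finger_gap: 0.0627
grip_force: 68.7
```

```bash
sed -i 's/(35,255,255)).astype(np.float32)/&\/255/' tilt.py; python3 tilt.py .0135 l8.png
```

```text
[ 0.48985232 -0.06686548  0.08076298] 55.32100551665559 0.06265295822221693 [-1.1377851   0.07000969 -3.01540071]
areas 2774.0 2579.0
tilt deg 35.878929931732515 shift [1.98711867 0.84154653] 0.15674196183681488
```

View pics/l8.png

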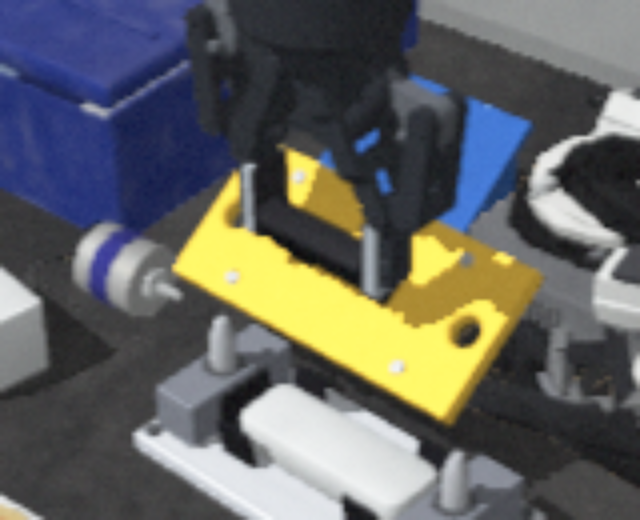

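The plate's lower edge hangs over the far block beside the pin, the hub is untouched, and the near end is clear of the near pin. I'm pressing down gently.

>>> servo_tool([
  {"gripper": -1,"dp": [0,0,-4],"turn": 0},
  {"gripper": -1,"dp": [0,0,-3],"turn": 0},
  {"gripper": -1,"dp": [0,0,-3],"turn": 0},
  {"gripper": -1,"dp": [0,0,0],"turn": 0},
])

```text
time: 14.55
position: [0.493, -0.068, 0.0741]
orientation: [-3.141, 0.0, 0.965]
force: [-0.7, 0.3, -3.8]
finger_gap: 0.0626
grip_force: 68.7
```

>>> servo_tool([
  {"gripper": -1,"dp": [0,0,-2],"turn": 0},
  {"gripper": -1,"dp": [0,0,-2],"turn": 0},
  {"gripper": -1,"dp": [-1,-1,-2],"turn": 0},
  {"gripper": -1,"dp": [0,0,0],"turn": 0},
])

```text
time: 15.05
position: [0.4934, -0.0686, 0.0714]
orientation: [3.141, -0.002, 0.966]
force: [-9.1, 4.8, 20.9]
finger_gap: 0.0624
grip_force: 71.7
```

>>> servo_tool([
  {"gripper": -1,"dp": [-1,-1,-2],"turn": 0},
  {"gripper": -1,"dp": [-1,-1,-2],"turn": 0},
  {"gripper": -1,"dp": [0,0,0],"turn": 0},
])

```text
time: 15.42
position: [0.4927, -0.0695, 0.0706]
orientation: [3.14, -0.004, 0.966]
force: [-18.1, 12.5, 44.4]
finger_gap: 0.0626
grip_force: 74.7
```

```bash
python3 tilt.py .0135
```

```text
[ 0.492697   -0.06952921  0.07055401] 55.34272239797047 0.06262565100603143 [-18.05533466  12.4595463   44.42634436]
areas 2853.0 2521.0
tilt deg 32.821633856314385 shift [0.99360179 1.02361668] 0.15875151753425598
```

The edge contact's lever is too short: 44 N has turned the plate only about 3°. A pin tip under the lower half of the plate gives a 30 mm lever, so I'll back up and use pin_b that way, drawing the plate back and down over it.

>>> servo_tool([
  {"gripper": -1,"dp": [0,0,12],"turn": 0},
  {"gripper": -1,"dp": [0,0,12],"turn": 0},
  {"gripper": -1,"dp": [0,0,11],"turn": 0},
  {"gripper": -1,"dp": [10,14,0],"turn": 0},
  {"gripper": -1,"dp": [9,14,0],"turn": 0},
  {"gripper": -1,"dp": [0,0,0],"turn": 0},
  {"gripper": -1,"dp": [0,0,0],"turn": 0},
])

```text
time: 16.4
position: [0.5088, -0.0425, 0.0986]
orientation: [-3.14, 0.001, 0.966]
force: [-0.6, -0.5, -2.6]
finger_gap: 0.0628
grip_force: 69.1
```

```bash
cat >> tilt.py <<'E'
d=b[:2]-[.4772,-.0126]; print("bar in F mm", 1000*(d@[.569,.823]),1000*(d@[-.823,.569]),b[2]*1000)
E
python3 tilt.py .0135
```

```text
[ 0.50880667 -0.04249542  0.09860687] 55.37187020952793 0.06275412813752265 [-0.61037536 -0.53801437 -2.58168824]
areas 2963.0 2670.0
tilt deg 34.228820867538786 shift [0.92969271 1.00444647] 0.15706931054592133
bar in F mm -6.6197355039150745 -43.02278225871545 112.10687388032306
```

>>> servo_tool([
  {"gripper": -1,"dp": [1,1,-3],"turn": 0},
  {"gripper": -1,"dp": [0,0,-3],"turn": 0},
  {"gripper": -1,"dp": [-2,-3,-0.5],"turn": 0},
  {"gripper": -1,"dp": [-2,-3,-0.5],"turn": 0},
  {"gripper": -1,"dp": [-2,-3,-1],"turn": 0},
  {"gripper": -1,"dp": [0,0,0],"turn": 0},
])

```text
time: 17.25
position: [0.5065, -0.0497, 0.0931]
orientation: [3.139, -0.005, 0.965]
force: [2.8, 8.5, 5.1]
finger_gap: 0.0624
grip_force: 69.8
```

```bash
python3 tilt.py .0135
```

```text
[ 0.50647352 -0.04971933  0.09306976] 55.29009089540195 0.06241106085632876 [2.79488701 8.49675439 5.06584146]
areas 3103.0 2629.0
tilt deg 26.590714015069278 shift [2.21986405 0.54817173] 0.15379895269870758
bar in F mm -13.892579616092023 -45.213002925031546 106.56976362004721
```

>>> servo_tool([
  {"gripper": -1,"dp": [-2,-3,-1.5],"turn": 0},
  {"gripper": -1,"dp": [-2,-3,-2],"turn": 0},
  {"gripper": -1,"dp": [-1.5,-2,-2],"turn": 0},
  {"gripper": -1,"dp": [0,0,0],"turn": 0},
  {"gripper": -1,"dp": [0,0,0],"turn": 0},
])

```text
time: 17.98
position: [0.501, -0.0581, 0.089]
orientation: [3.138, -0.004, 0.965]
force: [-4.4, 6.8, 16.8]
finger_gap: 0.0626
grip_force: 71.3
```

```bash
python3 tilt.py .0135
```

```text
[ 0.50104831 -0.05805985  0.08897094] 55.316124648139834 0.06261273864570499 [-4.39761803  6.79877413 16.77488528]
areas 2930.0 2549.0
tilt deg 18.580078065839416 shift [ 4.00180097 -0.35981533] 0.15149569511413574
bar in F mm -23.843770812318475 -45.49381532319234 102.47094091193591
```

>>> servo_tool([
  {"gripper": -1,"dp": [0,0,-2],"turn": 0},
  {"gripper": -1,"dp": [0,0,-2],"turn": 0},
  {"gripper": -1,"dp": [0,0,-1],"turn": 0},
  {"gripper": -1,"dp": [0,0,0],"turn": 0},
])

```text
time: 18.58
position: [0.5026, -0.0593, 0.0871]
orientation: [3.135, -0.004, 0.966]
force: [-11.2, 6.1, 34.4]
finger_gap: 0.0624
grip_force: 74.0
```

```bash
python3 tilt.py .0135
```

```text
[ 0.50262652 -0.05929472  0.08708644] 55.32612505743186 0.06237639729721548 [-11.24026667   6.10496323  34.35107736]
areas 3051.0 2534.0
tilt deg 17.083251582846298 shift [ 4.16239866 -0.73470739] 0.1533592939376831
bar in F mm -23.962061825390347 -47.49532097957918 100.58644422709887
```

>>> servo_tool([
  {"gripper": -1,"dp": [-1.5,-2,-2],"turn": 0},
  {"gripper": -1,"dp": [-1.5,-2,-2],"turn": 0},
  {"gripper": -1,"dp": [0,0,0],"turn": 0},
])

```text
time: 19.05
position: [0.4989, -0.0644, 0.0825]
orientation: [3.135, -0.002, 0.965]
force: [-12.7, 1.0, 31.4]
finger_gap: 0.0626
grip_force: 77.1
```

```bash
python3 tilt.py .0135
```

```text
[ 0.49893184 -0.06442423  0.08246983] 55.31442185634747 0.06264653055707078 [-12.65692355   0.95607454  31.41154907]
areas 2906.0 2382.0
tilt deg 7.829474812229301 shift [ 3.50397012 -2.36890183] 0.15679050981998444
bar in F mm -30.285922457889782 -47.37328879265872 95.96983152886197
```

>>> servo_tool([
  {"gripper": -1,"dp": [-1,-1.5,-2],"turn": 0},
  {"gripper": -1,"dp": [0,0,-1],"turn": 0},
  {"gripper": -1,"dp": [0,0,0],"turn": 0},
])

```text
time: 19.52
position: [0.4974, -0.0667, 0.0798]
orientation: [3.135, 0.0, 0.966]
force: [-16.5, -2.9, 37.4]
finger_gap: 0.0624
grip_force: 79.7
```

```bash
python3 tilt.py .0135
```

```text
[ 0.49742466 -0.0666753   0.07981262] 55.32925702417446 0.062374478666799016 [-16.5465415   -2.85804442  37.411146  ]
areas 2781.0 2337.0
tilt deg 5.0690092581040425 shift [ 3.8511388  -2.03110272] 0.15368527173995972
bar in F mm -32.99614322014866 -47.413743718897095 93.31261918074352
```

>>> servo_tool([
  {"gripper": -1,"dp": [0,0,-2],"turn": 0},
  {"gripper": -1,"dp": [0,0,-1.5],"turn": 0},
  {"gripper": -1,"dp": [0,0,0],"turn": 0},
  {"gripper": -1,"dp": [0,0,15],"turn": 0},
  {"gripper": -1,"dp": [0,0,15],"turn": 0},
  {"gripper": -1,"dp": [0,0,0],"turn": 0},
  {"gripper": -1,"dp": [0,0,0],"turn": 0},
])

```text
time: 20.5
position: [0.4941, -0.0642, 0.0995]
orientation: [-3.14, 0.0, 0.966]
force: [-0.9, 0.3, -2.7]
finger_gap: 0.0626
grip_force: 76.8
```

```bash
python3 tilt.py .0135 l9.png
```

```text
[ 0.49413078 -0.06423943  0.09946727] 55.319391054178205 0.06261404070824837 [-0.8992321   0.27892334 -2.70310384]
areas 2924.0 2378.0
tilt deg 4.666325220327784 shift [ 4.05374045 -2.60545925] 0.14229923486709595
bar in F mm -32.86563998540628 -43.3168645733933 112.96726832196848
```

View pics/l9.png

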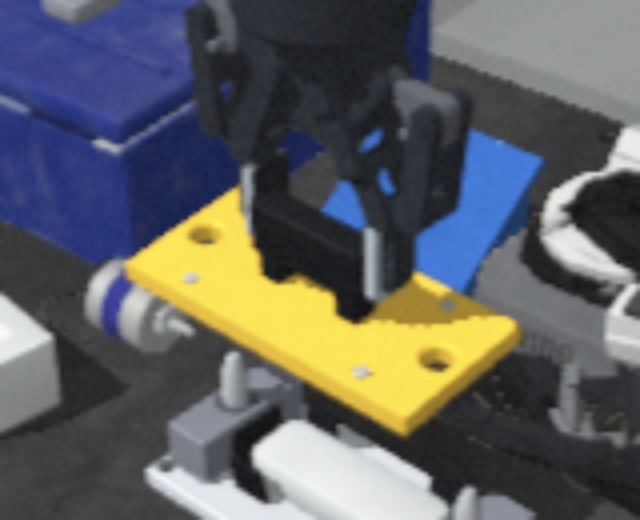

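The plate is now nearly level, with both holes visible and the hub undisturbed. I've used all 10 views, so from here I work by numbers, starting with the full plate pose in the hand.

```bash
cat > pose.py <<'E'
from fit import *
import sys
s=ctrl.state(); t=s["position"]; yaw=s["orientation"][2]; print(np.round(t,4),round(np.degrees(yaw),2),s["force"].round(1))
DC=box((-26,26),(-56,56),(15,150)); ang=np.linspace(0,2*np.pi,24,endpoint=False)
HO=[np.c_[7.5*np.cos(ang),k+7.5*np.sin(ang),np.full(24,10.)]/1000 for k in(68,-68)]
HB=[h-[0,0,.01] for h in HO]
V=[]
for n in sys.argv[1:] or ("side",):
    p=ctrl.read_camera(n); hsv=cv2.cvtColor(p["image"],cv2.COLOR_RGB2HSV); y=cv2.inRange(hsv,(18,90,50),(38,255,255)).astype(np.float32)/255
    k,l,st,_=cv2.connectedComponentsWithStats(cv2.dilate(y,np.ones((5,5))).astype(np.uint8)); i=1+np.argmax(st[1:,4]); y=y*(l==i); print(n,"yellow",y.sum())
    V.append((p,y))
o0=t+[0,0,.0135-.036]
def pose(v): return Ro.from_euler("xyz",[v[0],v[1],yaw+v[2]]).as_matrix(), o0+np.array(v[3:])
def pose(v):
    R=Ro.from_euler("z",yaw+v[2]).as_matrix()@Ro.from_euler("xy",v[:2]).as_matrix(); return R,o0+np.array(v[3:])
def c(v):
    R,o=pose(v); tot=0
    for p,y in V:
        A=lambda P:P@R.T+o
        m=sil(p,[A(PL[0])])
        for a,b in zip(HO,HB): m=m*(1-np.minimum(sil(p,[A(a)]),1))
        w=1-sil(p,[A(DC)]); tot+=(w*abs(m-y)).sum()/y.sum()
    return tot+ (v[2]/.03)**2*.01
best=None
for a in(0,.08):
    x=np.array([0,a,0,.0,0,0.])
    for k in range(2):
        r=minimize(c,x,method="Nelder-Mead",options=dict(initial_simplex=np.vstack([x]+[x+d for d in np.diag([.04,.05,.015,.004,.004,.004])]),maxiter=300,xatol=1e-4,fatol=1e-5)); x=r.x
    if best is None or r.fun<best.fun: best=r
v=best.x; R,o=pose(v); d=o[:2]-[.4772,-.0126]
print("cost",best.fun,"roll,tilt,dyaw deg",np.degrees(v[:3]).round(2),"axis z",R[:,2].round(3),"shift",(v[3:]*1000).round(1))
print("plate in F mm",1000*(d@[.569,.823]),1000*(d@[-.823,.569]),"z",o[2]*1000,"yaw err deg",np.degrees(yaw+v[2]-.966))
E
python3 pose.py side; python3 pose.py top side
```

```text
[ 0.4939 -0.0641  0.0992] 55.32 [-0.3  0.9 -2.5]
side yellow 679.0
cost 1.7926151243947728 roll,tilt,dyaw deg [ 38.48 -10.37  -3.35] axis z [ 0.403 -0.494  0.77 ] shift [ 12.8 -37.6 -21.3]
plate in F mm -56.56649663793853 -74.95160950591601 z 55.43390828457606 yaw err deg -3.3707364495373566
[ 0.494  -0.0642  0.0993] 55.32 [ 0.1 -0.  -1.9]
top yellow 1038.0
side yellow 700.0
cost 3.348547850401792 roll,tilt,dyaw deg [48.19  7.34 -3.91] axis z [ 0.636 -0.398  0.661] shift [ 19.5 -40.9 -62.4]
plate in F mm -55.51792163285628 -82.54796976667937 z 14.426815035841727 yaw err deg -3.938871108791329
```

```bash
python3 - <<'E'
s=open('pose.py').read()
i=s.index("    k,l,st"); j=s.index('print(n,"yellow"')
s=s[:i]+'    y=y*cv2.dilate(ctrl.trace(p,"press_plate")[0]["mask"].astype(np.float32),np.ones((9,9))); '+s[j:]
s=s.replace("(18,90,50)","(20,110,80)").replace("(38,255","(35,255")
open('pose.py','w').write(s)
E
python3 pose.py side; python3 pose.py top side
```

```text
[ 0.4942 -0.0643  0.0996] 55.32 [ 0.5  0.3 -3. ]
side yellow 2375.0
cost 0.043998394132756094 roll,tilt,dyaw deg [-0.88  4.64  0.16] axis z [0.033 0.075 0.997] shift [ 2.8 -0.3  0.9]
plate in F mm -31.51756479067517 -45.971821991567474 z 77.96166435832572 yaw err deg 0.1328527466333954
[ 0.4945 -0.0644  0.0999] 55.31 [-0.   0.7 -3.2]
top yellow 863.0
side yellow 2384.0
cost 0.6221575444508002 roll,tilt,dyaw deg [-0.06  0.49  0.06] axis z [0.004 0.008 1.   ] shift [3.1 1.5 0.3]
plate in F mm -29.768135143670158 -45.367668380749826 z 77.6934431599212 yaw err deg 0.024884359101058424
```

>>> servo_tool([
  {"gripper": -1,"dp": [0,0,-14],"turn": 0},
  {"gripper": -1,"dp": [0,0,-6],"turn": 0},
  {"gripper": -1,"dp": [0,0,-5],"turn": 0},
  {"gripper": -1,"dp": [-0.5,-1,-4],"turn": 0},
  {"gripper": -1,"dp": [-0.5,-1,-5],"turn": 0},
  {"gripper": -1,"dp": [0,0,0],"turn": 0},
])

```text
time: 21.8
position: [0.4945, -0.0693, 0.0709]
orientation: [3.139, 0.004, 0.966]
force: [-21.8, -7.0, 35.8]
finger_gap: 0.0626
grip_force: 89.4
```

>>> servo_tool([
  {"gripper": -1,"dp": [0,0,15],"turn": 0},
  {"gripper": -1,"dp": [0,0,19],"turn": 0},
  {"gripper": -1,"dp": [0,0,0],"turn": 0},
  {"gripper": -1,"dp": [0,0,0],"turn": 0},
])

```text
time: 22.3
position: [0.4931, -0.0662, 0.0993]
orientation: [-3.14, 0.0, 0.966]
force: [0.0, 0.3, -3.3]
finger_gap: 0.0626
grip_force: 85.0
```

```bash
python3 pose.py side
```

```text
[ 0.4931 -0.0662  0.0993] 55.32 [ 0.   0.3 -3.3]
side yellow 2219.0
cost 0.04567553033959968 roll,tilt,dyaw deg [-1.25 -4.05 -0.1 ] axis z [-0.058 -0.046  0.997] shift [6.1 4.4 3.7]
plate in F mm -27.938822652373098 -46.1050919053575 z 80.45363743713524 yaw err deg -0.12501766769139108
```

>>> servo_tool([
  {"gripper": -1,"dp": [0,0,8],"turn": 0.1},
  {"gripper": -1,"dp": [-7,16,0],"turn": 0},
  {"gripper": -1,"dp": [-7,16,0],"turn": 0},
  {"gripper": -1,"dp": [-6.5,16.5,0],"turn": 0},
  {"gripper": -1,"dp": [0,0,0],"turn": 0},
  {"gripper": -1,"dp": [0,0,0],"turn": 0},
])

```text
time: 23.15
position: [0.4733, -0.0177, 0.1085]
orientation: [3.141, -0.0, 0.968]
force: [0.5, 0.6, -2.9]
finger_gap: 0.0624
grip_force: 84.9
```

```bash
cat >> pose.py <<'E'
d=o[:2]-[.4789,-.0133]; e=-(d); print("rel side-fixture mm",1000*(d@[.569,.823]),1000*(d@[-.823,.569]),"move",(e*1000).round(1))
E
python3 pose.py side
python3 - <<'E'
from fit import *
p=ctrl.read_camera("side"); im=cv2.imread("pics/side0.png")[:,:,::-1]
# pin tip check in first side picture: refit fixture restricted via full mask
q=dict(p); 
for s in(68,-68):
    print(proj(p,T(np.array([[0,s,60]])/1000,.4789,-.0133,0,.965)))
for r in ctrl.boxes_of(p,"pin_a")[:3]: print(r["p"],np.array(r["point"])*[640,480])
E
```

```text
[ 0.4733 -0.0177  0.1085] 55.46 [ 0.5  0.6 -2.9]
side yellow 2536.0
cost 0.047481832711924035 roll,tilt,dyaw deg [-1.77 -3.34  0.67] axis z [-0.058 -0.031  0.998] shift [6.  2.3 2.4]
plate in F mm -1.0815782060665822 -3.2766655817423223 z 88.40340570026414 yaw err deg 0.7866758503053181
rel side-fixture mm -1.472778206066571 -1.47926558174234 move [-0.4  2.1]
[[374.12908223 258.75646206]]
[[315.35898704 224.79168375]]
0.89 [348.8   269.904]
0.29 [288.896 324.816]
```

```bash
python3 - <<'E'
from fit import *
p=ctrl.read_camera("side"); g=cv2.cvtColor(cv2.imread("pics/side0.png"),cv2.COLOR_BGR2GRAY)
print(g[222:234,309:324]); print(g[255:268,367:382])
for s in(68,-68):
  for z in(60,50,36): print(s,z,proj(p,T(np.array([[0,s,z]])/1000,.4789,-.0133,0,.965)).round(2))
E
```

```text
[[ 62  61  64  61  65  61  62  66  66  61  62  65  63  64  67]
 [ 62  62  68  59  58  61  62  61  67  64  67  63  67  67  67]
 [ 64  62  61  57  53  57  74  92  77  67  69  69  66  67  70]
 [ 57  63  60  55  55  95 159 187 150  82  69  70  68  69  66]
 [ 59  63  59  58  58 166 210 188 152  97  66  69  72  68  67]
 [ 56  61  61  62  73 164 200 171 140 100  73  72  72  80 116]
 [ 62  60  59  63 115 179 194 170 137 106  78  67  87 119 140]
 [ 63  63  63  66 143 190 188 167 133 113  95 116 139 140 142]
 [ 59  58  60  72 151 191 181 164 137 117 110 128 144 143 144]
 [ 59  64  61  68 145 190 178 158 139 119 116 133 145 143 143]
 [ 61  66  67  66 146 187 177 159 137 120 115 132 142 145 143]
 [ 65  67  67  62 144 185 173 159 137 119 117 133 145 144 144]]
[[ 41  54  56  57  57  56  53  56  57  57  59  62  69  69  66]
 [ 33  41  45  56  57  56  56  53  55  59  62  62  62  63  64]
 [ 30  28  36  36  50  55  55  53  59  54  62  62  64  65  60]
 [ 32  34  36  32  32  46  52  97 105  78  65  65  65  64  63]
 [ 31  31  33  30  30  32 110 169 187 150  85  70  67  82  87]
 [ 31  35  34  35  29  74 161 200 187 143  79  68  96 125 136]
 [ 33  28  32  36  33 140 196 199 173 136  98 114 138 142 142]
 [ 35  29  36  33  70 161 201 192 167 136 115 131 145 145 142]
 [ 34  32  32  32 127 187 195 186 164 136 114 126 145 143 143]
 [ 33  28  34  49 141 190 194 180 161 134 111 124 145 141 145]
 [ 34  31  31  49 145 189 187 175 156 135 116 132 143 146 144]
 [ 33  33  30  53 143 187 180 171 155 133 114 130 143 144 143]
 [165  59  43 104 161 186 180 168 154 131 115 127 122  95  91]]
68 60 [[374.13 258.76]]
68 50 [[373.92 263.32]]
68 36 [[373.64 269.6 ]]
-68 60 [[315.36 224.79]]
-68 50 [[315.58 229.22]]
-68 36 [[315.88 235.33]]
```

>>> servo_tool([
  {"gripper": -1,"dp": [-1,2,-10],"turn": -0.5},
  {"gripper": -1,"dp": [0,0,-12],"turn": 0},
  {"gripper": -1,"dp": [0,0,0],"turn": 0},
  {"gripper": -1,"dp": [0,0,0],"turn": 0},
])

```text
time: 23.9
position: [0.4721, -0.016, 0.086]
orientation: [-3.141, 0.0, 0.958]
force: [0.5, -0.7, -2.9]
finger_gap: 0.0622
grip_force: 84.8
```

```bash
sed -i 's/\[.4789,-.0133\]/[.4782,-.0134]/' pose.py; python3 pose.py side
```

```text
[ 0.4721 -0.016   0.086 ] 54.91 [ 0.5 -0.7 -2.9]
side yellow 2506.0
cost 0.04894613116961141 roll,tilt,dyaw deg [-0.82 -5.    0.34] axis z [-0.061 -0.063  0.996] shift [6.3 3.  2.2]
plate in F mm 0.40037593408545774 -1.1796482161172388 z 65.72783385717977 yaw err deg -0.09557387533771948
rel side-fixture mm 0.48977593408545755 0.09855178388276192 move [-0.2 -0.5]
```

>>> servo_tool([
  {"gripper": -1,"dp": [0,0,-5],"turn": 0},
  {"gripper": -1,"dp": [0,0,-5],"turn": 0},
  {"gripper": -1,"dp": [0,0,-4],"turn": 0},
  {"gripper": -1,"dp": [0,0,0],"turn": 0},
])

```text
time: 24.5
position: [0.4721, -0.0164, 0.072]
orientation: [3.141, 0.001, 0.959]
force: [0.4, -3.2, -4.4]
finger_gap: 0.0629
grip_force: 84.7
```

>>> servo_tool([
  {"gripper": -1,"dp": [0,0,-3],"turn": 0},
  {"gripper": -1,"dp": [0,0,-3],"turn": 0},
  {"gripper": -1,"dp": [0,0,0],"turn": 0},
])

```text
time: 24.88
position: [0.4728, -0.0176, 0.0665]
orientation: [3.139, 0.002, 0.959]
force: [0.7, -9.2, -4.6]
finger_gap: 0.0628
grip_force: 84.6
```

>>> servo_tool([
  {"gripper": -1,"dp": [0.5,-1.5,0],"turn": 0},
  {"gripper": -1,"dp": [0,0,-3],"turn": 0},
  {"gripper": -1,"dp": [0,0,-3],"turn": 0},
  {"gripper": -1,"dp": [0,0,0],"turn": 0},
])

```text
time: 25.38
position: [0.4729, -0.0183, 0.0603]
orientation: [3.14, 0.001, 0.958]
force: [-1.4, -6.6, -1.5]
finger_gap: 0.0626
grip_force: 85.1
```

```bash
python3 pose.py side
```

```text
[ 0.4729 -0.0183  0.0603] 54.89 [-1.4 -6.6 -1.5]
side yellow 2391.0
cost 0.04123302546085786 roll,tilt,dyaw deg [-1.98 -3.02  0.43] axis z [-0.058 -0.024  0.998] shift [6.2 2.2 2.8]
plate in F mm -1.8355702281216006 -3.597393886388829 z 40.53680208500328 yaw err deg -0.022811999747086847
rel side-fixture mm -1.746170228121601 -2.319193886388828 move [-0.9  2.8]
```

>>> servo_tool([
  {"gripper": -1,"dp": [0,-0.5,-2],"turn": 0},
  {"gripper": -1,"dp": [0,0,-2],"turn": 0},
  {"gripper": -1,"dp": [0,0,-2],"turn": 0},
  {"gripper": -1,"dp": [0,0,0],"turn": 0},
])

```text
time: 25.98
position: [0.4728, -0.0184, 0.0542]
orientation: [3.141, 0.0, 0.958]
force: [-1.1, -4.8, -1.1]
finger_gap: 0.0628
grip_force: 85.2
```

>>> servo_tool([
  {"gripper": -1,"dp": [0,0,-1.5],"turn": 0},
  {"gripper": -1,"dp": [0,0,-1.5],"turn": 0},
  {"gripper": -1,"dp": [0,0,-2],"turn": 0},
  {"gripper": -1,"dp": [0,0,0],"turn": 0},
])

```text
time: 26.48
position: [0.4741, -0.0178, 0.0518]
orientation: [3.141, -0.001, 0.958]
force: [-3.5, -0.7, 17.8]
finger_gap: 0.0625
grip_force: 87.2
```

```bash
python3 pose.py side
```

```text
[ 0.4741 -0.0178  0.0518] 54.9 [-3.5 -0.7 17.8]
side yellow 2325.0
cost 0.05050368129142574 roll,tilt,dyaw deg [-0.88 -2.1   0.44] axis z [-0.034 -0.021  0.999] shift [5.4 0.9 1.8]
plate in F mm -2.2155698142564235 -4.244044788465619 z 31.108821753269602 yaw err deg -0.00791255424912668
rel side-fixture mm -2.1261698142564236 -2.9658447884656183 move [-1.2  3.4]
```

>>> servo_tool([
  {"gripper": -1,"dp": [0,0,-2],"turn": 0},
  {"gripper": -1,"dp": [0,0,0],"turn": 0},
  {"gripper": -1,"dp": [0,0,3],"turn": 0},
  {"gripper": 1,"dp": [0,0,0],"turn": 0},
  {"gripper": 1,"dp": [0,0,0],"turn": 0},
  {"gripper": 1,"dp": [0,0,0],"turn": 0},
  {"gripper": 1,"dp": [0,0,0],"turn": 0},
])

```text
time: 27.45
position: [0.4725, -0.0179, 0.0501]
orientation: [-3.141, 0.0, 0.958]
force: [0.4, -0.9, 0.3]
finger_gap: 0.0855
grip_force: 0.0
```

```bash
python3 pose.py side
```

```text
[ 0.4725 -0.0179  0.0501] 54.91 [ 0.4 -0.9  0.3]
side yellow 2334.0
cost 0.054778899782546145 roll,tilt,dyaw deg [-0.73  1.69  0.48] axis z [0.006 0.032 0.999] shift [6.1 0.5 1.6]
plate in F mm -3.1076851693899443 -3.8641817722232097 z 29.14376272977568 yaw err deg 0.041533544812010555
rel side-fixture mm -3.0182851693899444 -2.585981772223209 move [-0.4  4. ]
```

>>> servo_tool([
  {"gripper": 1,"dp": [0,0,10],"turn": 0},
  {"gripper": 1,"dp": [0,0,30],"turn": 0},
  {"gripper": 1,"dp": [0,0,50],"turn": 0},
  {"gripper": 1,"dp": [0,-40,40],"turn": 0},
  {"gripper": 1,"dp": [0,-50,0],"turn": 0},
  {"gripper": 1,"dp": [0,-50,0],"turn": 0},
  {"gripper": 1,"dp": [0,-50,0],"turn": 0},
  {"gripper": 1,"dp": [0,0,0],"turn": 0},
])

```text
time: 28.55
position: [0.4726, -0.2112, 0.1813]
orientation: [3.14, 0.001, 0.954]
force: [-0.4, 1.1, 0.2]
finger_gap: 0.0852
grip_force: 0.0
```

```bash
sed "s/^o0=.*/yaw=.966; o0=np.array([.4777,-.0129,.034])/; s/(-26,26),(-56,56),(15,150)/(-8,8),(-32,32),(12,50)/" pose.py > fin.py
for v in side top "top side"; do python3 fin.py $v; done
python3 - <<'E'
from fit import *
for n in("side","top"):
    p=ctrl.read_camera(n)
    for q in("remote","tin","screwdriver_stub","hub"):
        print(n,q,[(round(r["p"],2),(np.array(r["point"])*[640,480]).round(1).tolist()) for r in ctrl.trace(p,q)[:1]])
E
```

```text
[ 0.4726 -0.2112  0.1813] 54.66 [-0.4  1.1  0.2]
side yellow 2481.0
cost 0.06465198219116164 roll,tilt,dyaw deg [-0.    0.29  0.09] axis z [0.003 0.004 1.   ] shift [0.1 3.6 1.8]
plate in F mm 3.0982129604718036 1.3947266807906047 z 35.84504697402878 yaw err deg 0.08840217147965539
rel side-fixture mm 3.187612960471803 2.672926680790605 move [ 0.4 -4.1]
[ 0.4725 -0.2082  0.1807] 54.83 [ 0.3  1.  -0.2]
top yellow 2501.0
cost 0.05435325952000374 roll,tilt,dyaw deg [0.81 0.81 0.  ] axis z [0.02  0.004 1.   ] shift [-0.3  1.3 -1.4]
plate in F mm 0.9836501540699272 0.4220056931036977 z 32.57370207393799 yaw err deg 6.910286879386108e-05
rel side-fixture mm 1.073050154069927 1.7002056931036986 move [ 0.8 -1.8]
[ 0.4727 -0.207   0.1804] 54.95 [-0.5  0.7 -0.3]
top yellow 2507.0
side yellow 2480.0
cost 0.1221800058881112 roll,tilt,dyaw deg [ 0.06  0.87 -0.07] axis z [0.01  0.012 1.   ] shift [ 0.   1.2 -0.3]
plate in F mm 1.0571458003343173 0.09204619391848481 z 33.66186336104864 yaw err deg -0.0652614449487835
rel side-fixture mm 1.1465458003343172 1.3702461939184858 move [ 0.5 -1.7]
side remote [(0.64, [404.5, 315.9])]
side tin [(0.82, [251.8, 285.9])]
side screwdriver_stub [(0.56, [287.1, 324.7])]
side hub []
top remote [(0.83, [285.9, 289.3])]
top tin [(0.95, [290.5, 172.5])]
top screwdriver_stub [(0.88, [257.5, 208.0])]
top hub []
```

The plate is seated: underside 33.7 mm above the fixture's base, level within 1° and about 1 mm off centre. The bystanders haven't moved. Handing in.

```bash
python3 -c "
from workcell import ctrl
print(ctrl.finish_job())"
```

```text
the job is handed in; nothing more can be done
None
```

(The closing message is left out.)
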